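# Post a sample tin through a spring flap

## Robot

A 7-joint arm with a two-finger parallel gripper is mounted at the origin on a cart in front of the work surface, level with it; the furniture and walls round the work are solid. World frame = base frame: x ahead of the robot, y to its left, z up, the work surface at z = 0. Lengths are in m, angles in rad, forces in N, time in s.
With the tool pointing down it reaches from about 0.4 to 0.85 m from the base axis. Payload 10.4 kg.
Tool frame: the origin (TCP) lies at the very end of the fingers, on their centre line; the grasp point (between the pads) lies 19 mm behind it (manip.pinch_z is the distance from the TCP to the grasp point, in m); z points along the fingers, y is the line along which they close (so a half turn about z gives the same grasp; the last joint's range is limited). The gripper opens to 85 mm and grips with 20 to 120 N. Pads are 22 mm wide; open, the fingers measure 114 mm over their backs; the gripper's body (76 mm by 85 mm) begins 54 mm behind the grasp point. The pads swing forward as they close: fully open they stand 13 mm farther back than shut.
Start: joints at [1.112, 0.332, -0.065, 1.46, 0.022, 1.35, -0.088], TCP at [0.264, -0.567, 0.231] pointing down, gripper open.
Joint ranges: [-2.6, 2.6], [-0.5, 2.12], [-1.47, 1.34], [0.16, 2.42], [-1.27, 4.41], [0.06, 2.06], [-2.6, 2.6]. Speed limits (rad/s): [2.22, 2.22, 2.79, 2.79, 3.14, 3.14, 3.14].

## Interface

Orientations are given as a unit quaternion [x, y, z, w].
In Python, from workcell import manip gives the robot as it stands. The module is installed in compiled form; this text tells all that it offers.
- The arm moves only by the shell command python3 -m creep 'ROWS' [OPENING] [FORCE]. ROWS is a JSON object of lists of equal length, an entry for each row: "slide": the shift along the tool's x, y, z in m, a list of three; "twist": the turn about the tool's z in degrees. A call has 1 to 8 rows; each row shifts and turns the commanded pose from where the row before left it, along the tool's axes as they then stand; what a row does not reach is not made up. A row lasts 1/8 s, in which the tool goes at most 62.5 mm and 10.7 degrees, less where a joint would pass 70% of its speed; a pose out of reach is approached as far as the arm can. A call with a gripper value outside its range is refused whole. OPENING is the opening in per cent of the stroke, from 0 (shut) to 100 (fully open), set as the call begins (- or left out, the last holds). The fingers move at their own pace and stop on an object; FORCE is the grip in N (left out, the last holds). Time passes only in rows, so rows that do not move let the fingers close. It gives the time, the measured TCP pose, the force, the opening and the grip force at its end, in the units of the state.
- manip.get_obs(): the state, without advancing time (a new reading comes with each control period).
- manip.camera(name): name is "scene" or "top" or "wrist"; returns (picture, depth): 400x640x3 uint8, blue, green, red; 400x640 float32, m along the optical axis (not along the pixel's ray), 0 where there is no reading.
- manip.camera_params(name): a dict with "intrinsics" (3x3 intrinsics, pixels), "R" (3x3) and "t" (3): a world point X has camera coordinates R X + t. Camera axes: x right, y down, z forward; pixel columns grow to the right and rows downward; lengths in m; the calibration is good to about 2 mm. A picture is of the moment at which its call begins: read the wrist's pose just before it. camera_params takes no time and is no camera call; for the wrist camera it gives the pose at the moment of the call.
- manip.hand_in(): hands the job in; it is judged then, once.
The state is a dict: "clock": time; "joint_pos": joint angles; "joint_velocities": joint speeds; "tau": joint torques, N m; "position": TCP position; "ee_rot": TCP orientation; "ft_force": force on the tool from outside, world axes, zero at the start; "torque": the same for the moment, N m; "grip_width": opening from 0.0 (shut) to 1.0 (fully open); "grasp_force": force on a finger pad.
Only numpy, scipy, OpenCV 4.12 (cv2) and the standard library are available. Lean on these libraries where they do the work, as an engineer would, in place of code of your own. Each camera call takes 0.05 s, during which the arm holds its last target. There are 200 camera calls.

## Task

Post the flat tin into the drop box without picking it up: press the bar beside the ledge fully down with one fingertip so that the spring-closed flap swings open, keep it down, and with the other fingertip push the tin along the ledge and under the flap until it slides down into the box. Then let the bar come up so that the flap shuts. Leave the jars, the glue bottle and the small pliers as they stand.

Things in the scene. Friction and masses are not known exactly. Their poses are not given: they have to be found in the camera images.
- drop_box: fixed wooden drop box, 278 long, 118 wide, 104 high (mm). Origin on the worktop under the middle of its mouth; +x points into the box, away from the robot (turned up to 20 degrees either way), +y left, z up. Ledge before the mouth: top 60 up, x -165 to 0, rails at y = -31 and 31 (58 between them, 8 above the ledge). Grey gear cover: x 6 to 46, y -42 to -76, 104 high
- mouth (a point): middle of the mouth's lower edge, on the ledge's far end (x = 0, y = 0, z = 60 mm in the box's frame). The mouth is 58 mm wide and 31 high; the flap covers it from outside
- chute (a point): middle of the sloping metal chute behind the mouth. The chute is 68 mm wide between walls and falls 30 degrees from the mouth's lower edge (ledge height) to the back wall 105 mm behind the mouth, under a pale milky roof whose top is 104 above the worktop. A tin that slides down it stops against the back wall, wholly inside
- press_bar: ribbed steel bar right of the ledge, along it: 156 x 26 x 8 mm. Origin mid top face: x = -80, y = -60, z = 82 in the box's frame when up. Goes straight down 14 on a spring (1.8 N at the top, 3.9 N at the bottom) to a hard stop, its top then 8 above the ledge. Geared to the flap: fully down opens it fully. Springs up when let go; a fingertip can slide along it while pressing
- flap (a joint): steel flap, 55 x 31 mm, hinged at the mouth's upper edge, 94 above the worktop. rad: 0 shut (hanging), growing as its lower edge swings out (to -x) and up, 0.2 per mm of bar travel, to 2.8 fully open (folded up: top 125 above the worktop, 15 in front of the mouth). It cannot swing inward; swinging, it sweeps 36 in front of the mouth
- tin: flat closed aluminium tin, 70 x 50 x 18 mm, about 90 g, slippery; lies on the ledge between the rails, long side (its x) along the lane, its centre 74 to 92 before the mouth. Origin at the centre of its underside. It tips onto the chute and slides down by itself once its middle is past the mouth
- frit_jar_a: small screw-top jar, black lid, 37 across, 48 high, standing on the worktop to the left; origin at the centre of its underside
- frit_jar_b: small screw-top jar, white lid, 37 across, 48 high, standing on the worktop to the right; origin at the centre of its underside
- glue_bottle: glue bottle standing on the worktop on the right, 36 x 54, 194 high; origin at the centre of its underside
- mini_pliers: small orange-handled pliers lying on the worktop on the right, 134 x 62 x 13; origin at the centre of the underside
Mind the look-alikes: they are no part of the job. What is shaped like the tin but red or turquoise is not meant.

How it is judged:
By the outcome, as a careful person would: the job done as asked, in the order asked, and still so for the second after the job is handed in, with the robot touching nothing.
It also fails if it takes over 40 s, if anything falls off the work surface, if the arm or the gripper's body presses on something with over 40 N, if the wrist force passes 120 N, or if a joint passes its speed limit or range.

## Working session

There is one attempt and no reset: what is moved stays moved. The work goes in short steps, Python scripts to look and compute and a shell command to move; the robot and the scene stay as the last step left them, time stands still between calls to the robot, and variables do not carry over. Pictures are saved under pics/ and viewed, at most 10 in all, crops included, and the job is handed in when it is done.

```bash
mkdir -p pics; python3 - <<'E'
from workcell import manip
import cv2,numpy as np
o=manip.get_obs();print(o['clock'],o['position'],o['ee_rot'],o['grip_width'],o['ft_force'])
for n in('top','scene'):
    p,d=manip.camera(n);c=manip.camera_params(n);cv2.imwrite(f'pics/{n}0.png',p);np.savez(f'{n}0.npz',p=p,d=d,**c);print(n,c['intrinsics'].round(1).tolist(),(-c['R'].T@c['t']).round(3),c['R'].round(3).tolist())
E
```

```text
0.0 [ 0.26366603 -0.5662225   0.23050567] [ 9.76349579e-01  2.16196571e-01 -1.96704784e-04 -7.09141019e-04] 1.0025145202519599 [-0.31548514 -0.50078255 -0.37604964]
top [[424.1, 0.0, 318.9], [0.0, 424.1, 190.5], [0.0, 0.0, 1.0]] [ 0.296 -0.048  1.064] [[-0.035, -0.999, 0.004], [-0.975, 0.033, -0.221], [0.221, -0.011, -0.975]]
scene [[389.9, 0.0, 321.7], [0.0, 389.9, 197.4], [0.0, 0.0, 1.0]] [0.016 0.448 0.575] [[-0.695, -0.719, 0.015], [-0.407, 0.377, -0.832], [0.593, -0.584, -0.555]]
```

View pics/top0.png

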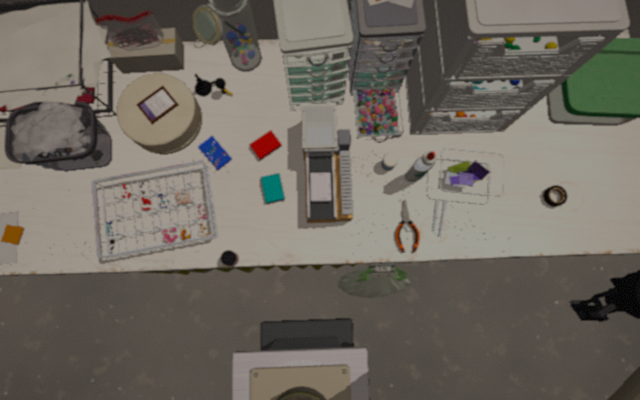

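View pics/scene0.png

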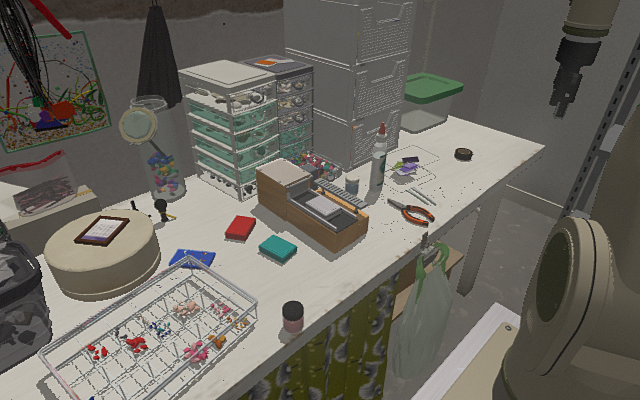

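The top view shows the box at columns 303–352, rows 107–222: tin at (320,187), bar at (346,185), grey gear cover at (343,140). In the scene view the box is at about (310,205). Now I'll measure it using depth.

```bash
cat >h.py <<'E'
import numpy as np,cv2
def pts(f):
    s=np.load(f);d=s['d'];v,u=np.indices(d.shape);K=s['intrinsics']
    c=np.stack([(u-K[0,2])/K[0,0]*d,(v-K[1,2])/K[1,1]*d,d],-1)
    return s['p'],(c-s['t'])@s['R'],d>0
def proj(s,X):
    c=np.asarray(X)@s['R'].T+s['t'];q=c@s['intrinsics'].T;return q[...,:2]/q[...,2:]
E
python3 - <<'E'
from h import *
p,X,ok=pts('top0.npz')
u0,u1,v0,v1=296,360,98,230
z=X[...,2]
print('table z',np.median(z[200:230,365:385]))
m=np.zeros(z.shape,bool);m[v0:v1,u0:u1]=1;m&=ok&(z>.045)&(z<.135)
for lo,hi in((.055,.135),(.095,.11),(.076,.09)):
    k=m&(z>lo)&(z<hi);n,l,st,ce=cv2.connectedComponentsWithStats(k.astype(np.uint8))
    for i in range(1,n):
        if st[i,4]<40:continue
        q=X[l==i];r=cv2.minAreaRect((q[:,:2]*1000).astype(np.float32));print(lo,hi,st[i],'z',np.median(q[:,2]).round(4),r)
cr=cv2.resize(p[v0:v1,u0:u1],None,fx=4.5,fy=4.5,interpolation=cv2.INTER_CUBIC)
s=(p[150:260,240:390]);cr2=cv2.resize(s,None,fx=3.3,fy=3.3,interpolation=cv2.INTER_CUBIC)
s=np.load('scene0.npz')['p'][150:260,245:380];cr2=cv2.resize(s,(480,391),interpolation=cv2.INTER_CUBIC)
H=np.zeros((594,288+480,3),np.uint8);H[:,:288]=cr[:594];H[:391,288:]=cr2;cv2.imwrite('pics/crop.png',H)
E
```

```text
table z 0.00037319103121701133
0.055 0.135 [ 296   98   57  122 4887] z 0.0816 ((608.6454467773438, -79.40257263183594), (312.1109619140625, 123.21295928955078), 3.169700860977173)
0.095 0.11 [ 301  103   50   49 1881] z 0.104 ((671.4688110351562, -80.25709533691406), (121.53654479980469, 116.06952667236328), 0.3162069022655487)
0.076 0.09 [339 151  14  64 700] z 0.0824 ((537.1494140625, -123.14598083496094), (26.207338333129883, 154.997314453125), 89.64706420898438)
0.076 0.09 [310 173  21  28 543] z 0.0789 ((528.9716186523438, -62.36460876464844), (47.957611083984375, 67.4044189453125), 88.26831817626953)
```

View pics/crop.png

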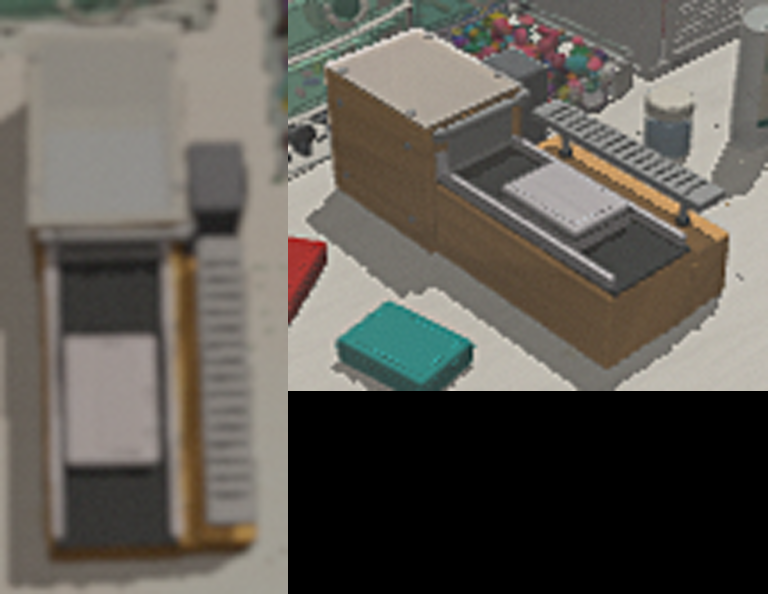

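The crop shows the ledge with the tin between the rails, the ribbed bar raised to its right, and the flap shut at the mouth (crop pixel (110,240)). Both rails look straight. Next I'll get the yaw and the first move.

```bash
cat >>h.py <<'E'
def toolrel(o,goal,yaw):
    """twist deg, and slide (after twist) in tool axes to reach goal with tool x at yaw"""
    from scipy.spatial.transform import Rotation as R
    M=R.from_quat(o['ee_rot']).as_matrix();a=np.arctan2(M[1,0],M[0,0])
    d=np.asarray(goal)-o['position'];c,s=np.cos(yaw),np.sin(yaw)
    return np.degrees(a-yaw),[(c*d[0]+s*d[1])*1e3,(s*d[0]-c*d[1])*1e3,-d[2]*1e3]
E
python3 - <<'E'
from h import *
from workcell import manip
p,X,ok=pts('top0.npz');z=X[...,2]
def comp(lo,hi,u0,u1,v0,v1):
    m=np.zeros(z.shape,bool);m[v0:v1,u0:u1]=1;m&=ok&(z>lo)&(z<hi)
    q=X[m][:,:2];r=cv2.minAreaRect((q*1e3).astype(np.float32))
    w,V=np.linalg.eigh(np.cov(q.T));a=np.degrees(np.arctan(V[1,1]/V[0,1]));return q,r,a
for n,a in(('bar',(.079,.086,338,356,150,218)),('tin',(.075,.083,308,333,170,203))):
    q,r,y=comp(*a);print(n,len(q),r,'pca yaw',y)
    for f in(0,): 
        # side edges: fit of min/max y by x bin
        b=np.round(q[:,0]/.006);ks=[k for k in np.unique(b) if (b==k).sum()>5]
        for g in(np.min,np.max): print('edge yaw',np.degrees(np.arctan(np.polyfit([k*.006 for k in ks],[g(q[b==k,1]) for k in ks],1)[0])))
for v in np.radians([0,-1,-.4,-1.5]):
    c,s=np.cos(v),np.sin(v);o=np.array([.5371,-.1231])-np.array([[c,-s],[s,c]])@[-.08,-.06]
    print(np.degrees(v),'orig',o,'start goal',g:=o+np.array([[c,-s],[s,c]])@[-.143,-.030],toolrel(manip.get_obs(),[*g,.16],v))
E
```

```text
bar 656 ((537.1494140625, -123.14598083496094), (26.207338333129883, 154.997314453125), 89.64706420898438) pca yaw -0.34188986131980503
edge yaw -0.16640030400267158
edge yaw -0.4612101800452189
tin 567 ((528.4400634765625, -62.39150619506836), (48.08408737182617, 68.91980743408203), 88.24288940429688) pca yaw -1.2031888813234926
edge yaw -0.09971992204954937
edge yaw -1.7198109191661821
0.0 orig [ 0.6171 -0.0631] start goal [ 0.4741 -0.0931] (np.float64(24.96965278246421), [np.float64(210.4202076538097), np.float64(-473.2065197812701), np.float64(70.6199577491643)])
-1.0 orig [ 0.61813496 -0.06450533] start goal [ 0.47463317 -0.09200507] (np.float64(25.96965278246421), [np.float64(202.64354411296694), np.float64(-477.9108578737292), np.float64(70.6199577491643)])
-0.4 orig [ 0.61751693 -0.06365996] start goal [ 0.47431097 -0.09266091] (np.float64(25.369652782464208), [np.float64(207.31940451587172), np.float64(-475.10453679137254), np.float64(70.6199577491643)])
-1.5000000000000002 orig [ 0.6186432  -0.06521472] start goal [ 0.4749069  -0.09146113] (np.float64(26.469652782464205), [np.float64(198.7247192194422), np.float64(-480.2119506183526), np.float64(70.6199577491643)])
```

```bash
python3 -m creep '{"slide":[[0,0,0],[0,0,0],[0,0,0],[0,-0.04,0],[0.01,-0.05,0],[0.01,-0.05,0],[0.02,-0.05,0],[0.02,-0.05,0]],"twist":[8.4,8.4,8.5,0,0,0,0,0]}' 59 20
python3 -m creep '{"slide":[[0.03,-0.05,0],[0.03,-0.05,0],[0.03,-0.05,0],[0.03,-0.045,0],[0.027,-0.04,0],[0,0,0],[0,0,0],[0,0,0]],"twist":[0,0,0,0,0,0,0,0]}'
python3 - <<'E'
from h import *
from workcell import manip
v=np.radians(-.35);o=manip.get_obs();print(toolrel(o,[.4743,-.0927,.11],v),o['grip_width'])
c=manip.camera_params('wrist');p,d=manip.camera('wrist');cv2.imwrite('pics/w1.png',p);np.savez('w1.npz',p=p,d=d,**c)
E
```

```text
clock: 1.1
position: [0.3255, -0.3252, 0.2312]
ee_rot: [1.0, -0.003, -0.0, 0.0]
ft_force: [0.9, 0.1, 0.6]
grip_width: 0.591
grasp_force: 0.0
clock: 2.1
position: [0.473, -0.094, 0.2312]
ee_rot: [1.0, -0.004, -0.0, 0.0]
ft_force: [-0.2, 0.7, 0.8]
grip_width: 0.59
grasp_force: 0.0
(np.float64(-0.09726901038626644), [np.float64(1.242737112806724), np.float64(-1.316844903436459), np.float64(121.19003040181803)]) 0.5901336123386245
```

View pics/w1.png

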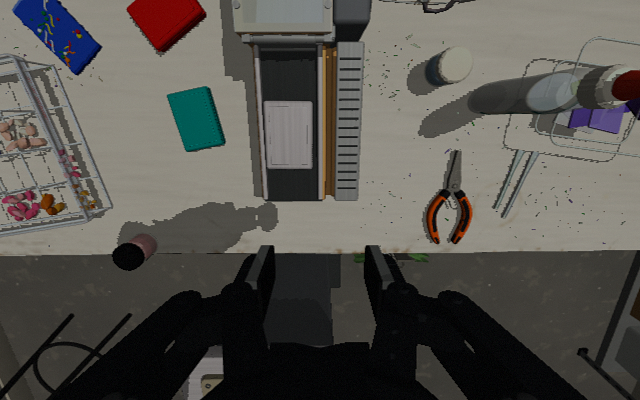

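The wrist view shows the tin at (288,135), bar at (348,120), and rails at x≈258 and 322. The fingertips are at about (265,250) and (375,250). I'll take the fingertip geometry and box pose from this view.

```bash
python3 - <<'E'
from h import *
from workcell import manip
p,X,ok=pts('w1.npz');z=X[...,2];o=manip.get_obs()
t=ok&(z>.15);
for n,(a,b) in dict(L=(235,285),R=(355,400)).items():
    m=t.copy();m[:,:a]=0;m[:,b:]=0;m[:240]=0;m[320:]=0
    q=(X[m]-o['position'])*1e3;lo=q[q[:,2]<q[:,2].min()+6];print(n,'zmin',q[:,2].min(),'x',lo[:,0].min(),lo[:,0].max(),'y',lo[:,1].min(),lo[:,1].max())
def r(lo,hi,u0,u1,v0,v1):
    m=np.zeros(z.shape,bool);m[v0:v1,u0:u1]=1;m&=ok&(z>lo)&(z<hi);q=X[m][:,:2];return cv2.minAreaRect((q*1e3).astype(np.float32)),np.median(z[m])
print('bar',r(.078,.087,328,370,40,205));print('tin',r(.074,.084,262,316,95,175))
E
```

```text
L zmin 3.714403903762875 x -9.840264414499922 11.11404843517283 y 24.542734186259185 31.148556029517938
R zmin 3.9785716772155757 x -11.017131418615044 10.847087262975563 y -31.91737776474811 -25.324595323640924
bar (((536.9943237304688, -124.22756958007812), (26.350923538208008, 156.42129516601562), 89.56839752197266), np.float64(0.08288920686965262))
tin (((528.8511352539062, -62.50895690917969), (49.53120040893555, 69.73365020751953), 89.11820983886719), np.float64(0.07908685169533587))
```

```bash
python3 -m creep '{"slide":[[0.002,0,0.05],[0,0,0.05],[0,0,0.035],[0,0,0.005],[0,0,0]],"twist":[0,0,0,0,0]}'
python3 -m creep '{"slide":[[0,0,0.005],[0,0,0.005],[0,0,0.004],[0,0,0.004],[0,0,0.004],[0,0,0.003],[0,0,0],[0,0,0]],"twist":[0,0,0,0,0,0,0,0]}'
```

```text
clock: 2.78
position: [0.476, -0.0933, 0.0923]
ee_rot: [1.0, -0.003, 0.0, 0.0]
ft_force: [0.4, 0.6, 1.1]
grip_width: 0.592
grasp_force: 0.0
clock: 3.78
position: [0.4758, -0.0929, 0.0665]
ee_rot: [1.0, -0.003, 0.0, 0.0]
ft_force: [0.5, -1.2, 3.9]
grip_width: 0.588
grasp_force: 1.7
```

```bash
python3 -m creep '{"slide":[[0,0,0.002],[0,0,0.001],[0,0,0],[0,0,0]],"twist":[0,0,0,0]}'
python3 - <<'E'
from h import *
from workcell import manip
s={}
for n in('scene','top'):
    p,d=manip.camera(n);np.savez(f'{n}1.npz',p=p,d=d,**manip.camera_params(n));s[n]=p
a=cv2.resize(s['scene'][120:270,235:390],(520,503),interpolation=cv2.INTER_CUBIC);b=cv2.resize(s['top'][98:230,296:360],(244,503),interpolation=cv2.INTER_CUBIC)
cv2.imwrite('pics/press.png',np.hstack([a,b]))
E
```

```text
clock: 4.28
position: [0.4759, -0.093, 0.0644]
ee_rot: [1.0, -0.003, 0.0, 0.0]
ft_force: [-4.5, 0.1, 18.7]
grip_width: 0.589
grasp_force: 8.5
```

View pics/press.png

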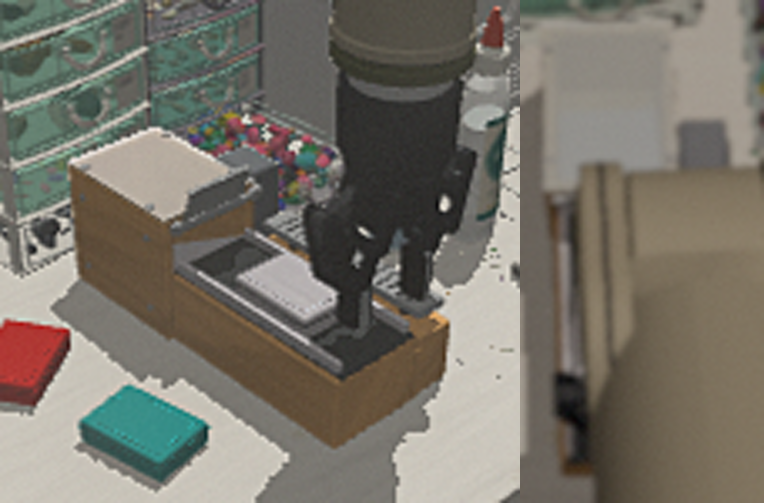

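The scene crop shows the flap folded fully up at (215,190), the bar down on its stop at 18.7 N, and the left finger in the lane behind the tin. Now pushing.

```bash
python3 -m creep '{"slide":[[0.003,0,-0.0005],[0.006,0,0],[0.006,0,0],[0.007,0,0],[0.007,0,0],[0.007,0,0],[0.007,0,0],[0.007,0,0]],"twist":[0,0,0,0,0,0,0,0]}'
```

```text
clock: 5.38
position: [0.5239, -0.0936, 0.0645]
ee_rot: [1.0, -0.003, -0.002, 0.001]
ft_force: [-12.6, -0.1, 23.0]
grip_width: 0.592
grasp_force: 12.2
```

```bash
python3 -m creep '{"slide":[[0.007,0,-0.0005],[0.007,0,0],[0.007,0,0],[0.007,0,0],[0.007,0,0],[0.006,0,0],[0.005,0,0],[0,0,0]],"twist":[0,0,0,0,0,0,0,0]}'
python3 - <<'E'
from h import *
from workcell import manip
p,d=manip.camera('scene');q,d=manip.camera('wrist')
a=cv2.resize(p[120:270,235:390],(413,400),interpolation=cv2.INTER_CUBIC)
cv2.imwrite('pics/push.png',np.hstack([a,q[:,130:510]]))
E
```

```text
clock: 6.38
position: [0.5709, -0.0936, 0.0648]
ee_rot: [1.0, -0.003, -0.001, 0.0]
ft_force: [-6.7, -1.3, 13.5]
grip_width: 0.595
grasp_force: 6.6
```

View pics/push.png

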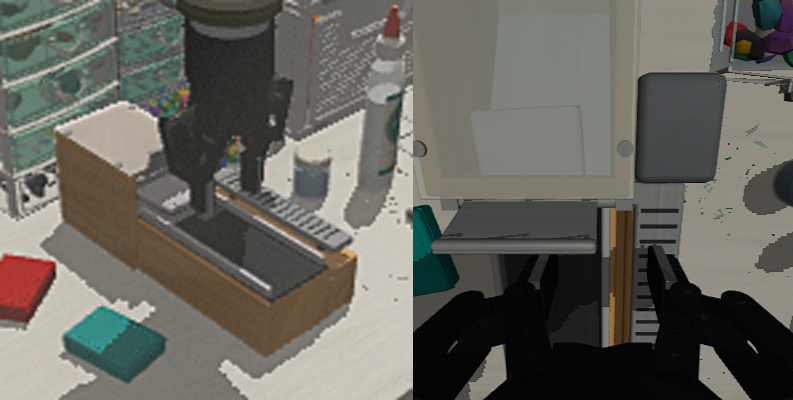

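The tin is under the flap and shows through the milky roof (far edge near row 107 of the wrist crop). Its middle is about at the mouth, so it needs a little more.

```bash
python3 -m creep '{"slide":[[0.005,0,0],[0.005,0,0],[0.003,0,0],[0,0,0],[0,0,0],[0,0,0],[0,0,0],[0,0,0]],"twist":[0,0,0,0,0,0,0,0]}'
python3 - <<'E'
from h import *
from workcell import manip
q,d=manip.camera('wrist')
cv2.imwrite('pics/push2.png',q[:,130:510])
E
```

```text
clock: 7.48
position: [0.5836, -0.0936, 0.0647]
ee_rot: [1.0, -0.003, -0.001, 0.0]
ft_force: [-7.6, -0.8, 13.1]
grip_width: 0.59
grasp_force: 6.5
```

View pics/push2.png

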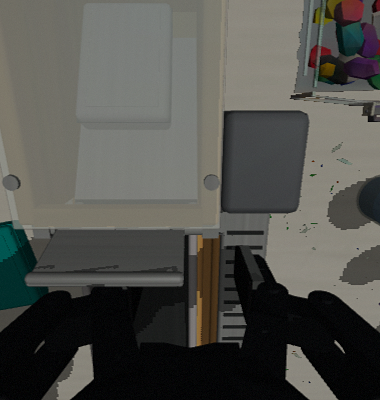

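The tin has slid down to the back wall (crop (125,60)), wholly inside. I'll pull back out of the flap's sweep with the bar still down, then lift.

```bash
python3 -m creep '{"slide":[[-0.007,0,0],[-0.01,0,0],[-0.01,0,0],[-0.01,0,0],[-0.01,0,0],[-0.008,0,0],[0,0,0]],"twist":[0,0,0,0,0,0,0]}'
python3 -m creep '{"slide":[[0,0,-0.003],[0,0,-0.004],[0,0,-0.004],[0,0,-0.004],[0,0,-0.005],[0,0,-0.01],[0,0,-0.02],[0,0,-0.03]],"twist":[0,0,0,0,0,0,0,0]}'
python3 -m creep '{"slide":[[-0.02,0,-0.04],[-0.03,0,-0.03],[-0.03,0,0],[0,0,0],[0,0,0]],"twist":[0,0,0,0,0]}'
python3 - <<'E'
from h import *
from workcell import manip
p,d=manip.camera('scene');q,d=manip.camera('wrist');print(manip.get_obs()['ft_force'])
a=cv2.resize(p[120:270,235:390],(413,400),interpolation=cv2.INTER_CUBIC)
cv2.imwrite('pics/end.png',np.hstack([a,q[:,130:510]]))
E
```

```text
clock: 8.4
position: [0.5297, -0.093, 0.0649]
ee_rot: [1.0, -0.003, 0.001, 0.0]
ft_force: [-0.2, 0.7, 9.4]
grip_width: 0.59
grasp_force: 4.4
clock: 9.4
position: [0.5289, -0.0931, 0.1447]
ee_rot: [1.0, -0.003, -0.001, -0.0]
ft_force: [-0.5, -0.4, 0.5]
grip_width: 0.591
grasp_force: 0.0
clock: 10.02
position: [0.4499, -0.0927, 0.2146]
ee_rot: [1.0, -0.003, 0.0, 0.0]
ft_force: [0.3, 0.1, 0.0]
grip_width: 0.589
grasp_force: 0.0
[ 0.44124344 -0.95217597  0.22252041]
```

View pics/end.png

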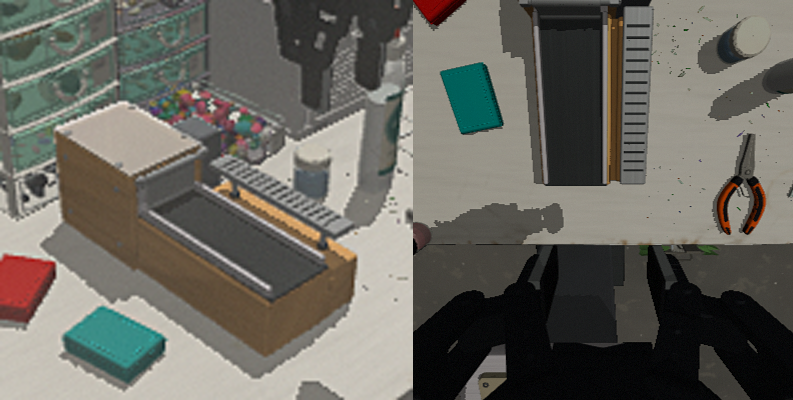

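The ledge is empty, the flap hangs shut at (170,185), the bar is up, and the jars, bottle and pliers are where they were.

```bash
python3 -c "
from workcell import manip
print(manip.hand_in())"
```

```text
the job is handed in; nothing more can be done
None
```

The tin is in the drop box against its back wall, the bar is back up and the flap is shut. The jars, glue bottle and pliers were left as they stood, and I handed the job in at about 10 s on the robot's clock.

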